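Tighten the recessed hold-down nut of the oak jig

ROBOT

A 6-joint arm with a two-finger parallel gripper is mounted at the origin on the work surface. World frame = base frame: x ahead of the robot, y to its left, z up, the work surface at z = 0. Lengths are in m, angles in rad, forces in N, time in s.
With the tool pointing down it reaches from about 0.275 to 0.825 m from the base axis. Payload 4.9 kg.
Tool frame: the origin (TCP) lies midway between the tips of the shut fingers; the grasp point (between the pads) lies 19 mm behind it (bot.grip_depth is the distance from the TCP to the grasp point, in m); z points along the fingers, y is the line along which they close (so a half turn about z gives the same grasp; the last joint's range is limited). The gripper opens to 85 mm and grips with 20 to 120 N. Pads are 22 mm wide; open, the fingers measure 114 mm over their backs; the gripper's body (76 mm by 85 mm) begins 54 mm behind the grasp point. The pads swing forward as they close: fully open they stand 13 mm farther back than shut.
Start: joints at [1.164, 0.326, -0.193, 1.052, 0, 1.437], TCP at [0.148, 0.53, 0.231] pointing down, gripper open.
Joint ranges: [-2.65, 2.65], [-0.97, 1.79], [-1.3, 1.35], [-1.93, 2.1], [-1.47, 1.37], [-3.14, 3.14]. Speed limits (rad/s): [2.57, 2.57, 3.14, 3.14, 3.14, 3.14].

INTERFACE

Orientations are given as a unit quaternion [w, x, y, z].
In Python, from cell import bot gives the robot as it stands. Calls block until the motion is done:
- bot.move_pose(position, orientation): joint-space move of the TCP to a pose.
- bot.move_linear(position, speed=0.15, rotation=None, until_force=None): straight line of the TCP; rotation=None keeps the orientation; speed is the mean speed in m/s. With until_force (N) it stops when the force on the tool has changed by that much, and returns True; else False.
- bot.goto_joints(angles): joint-space move.
- bot.set_gripper(opening, grasp_force=None): opening from 0.0 (shut) to 1.0 (fully open); grasp_force is the grip in N (None keeps the last); returns when the fingers have stopped.
- bot.wait(seconds).
- bot.solve_ik(position, orientation): joint angles nearest the present ones, or None.
- bot.camera(name): name is "scene" or "top"; returns the picture (384x512x3 uint8, red, green, blue); there is no depth.
- bot.calibration(name): a dict with "mtx" (3x3 intrinsics, pixels), "k1" (the pictures are not rectified: a ray, as slopes to the right and down, at radius r is drawn at 1 + k1 r^2 times it, then the intrinsics apply), "extrinsics" (4x4, takes a point from world to camera coordinates). Camera axes: x right, y down, z forward; pixel columns grow to the right and rows downward; lengths in m; the calibration is good to about 2 mm. A picture is of the moment at which its call begins. calibration takes no time and is no camera call.
A pose or a line that the arm cannot do raises bot.PlanningError and nothing moves.
- bot.close_job(): hands the job in; it is judged then, once.
Trained networks look in the newest picture that a camera, given by its name, has taken for a name from the list of things; names that differ only in an ending like _2 or _b are one class to them, and where a whole thing is asked for, a point or a joint stands for the part that bears it (a point fixed in the world has none). Each returns a list of dicts, best first, with "confidence" (0 to 1); they miss things now and then, are a little off and sometimes report something else, mostly with a low value. They report only what shows in the picture. A call takes as long as a camera call.
- bot.search_frame(camera, thing): "bbox" ([left, top, width, height] in pixels, round what is visible of it).
Readings, each from a call of its own:
- bot.read_clock(): time.
- bot.read_joint_positions(): joint angles.
- bot.read_joint_vel(): joint speeds.
- bot.read_joint_efforts(): joint torques, N m.
- bot.read_position(): TCP position.
- bot.read_tool_rot(): TCP orientation.
- bot.read_ft_force(): force on the tool from outside, world axes, zero at the start.
- bot.read_moment(): the same for the moment, N m.
- bot.read_gripper_width(): opening from 0.0 (shut) to 1.0 (fully open).
- bot.read_finger_force(): force on a finger pad.
Only numpy, scipy, OpenCV 4.12 (cv2) and the standard library are available. Lean on these libraries where they do the work, as an engineer would, in place of code of your own. Each camera call takes 0.05 s, during which the arm holds its last target. There are 200 camera calls.

TASK

Take the long T-handled box spanner from its rack, lower it into the deep bore of the oak jig and, feeling gently for the hidden nut without bearing down hard, seat the socket fully over it. Turn the nut clockwise (seen from above) until it bites on its crush washer, nip it up about 15 degrees further and no more, then stand the spanner back upright in the same rack hole and let go, leaving everything else on the bench where it is.

Things in the scene. Friction and masses are not known exactly. Their poses are not given: they have to be found in the camera images.
- jig: Fixed oak jig: plywood foot 140 x 140 x 15 mm with a laminated oak block 110 x 110 x 90 mm on it, 105 mm high in all; origin under its centre, z up. In the middle of its top is an upright round bore, 45 mm in diameter and 85 mm deep (floor 20 mm above the bench).
- bore_mouth (a point): Centre of the bore's mouth on top of the block, 105 mm above the bench; z up along the bore's axis. The bore's rim is square-edged.
- nut_top (a point): Point on the bore's axis level with the nut's top, 39 mm above the bench; axes as the jig. Brass square nut, 22 mm across flats, 16 mm high, top 4 mm bevelled, on a 3 mm copper crush washer. It turns but cannot lift, and has 11 to 55 degrees to run clockwise against 0.15 N m or less before it bites. The direction of its flats is not known.
- washer (a joint): How far the crush washer is squeezed round, rad: 0 at first, growing as the nut is turned clockwise (from above) once it has bitten. Until the bite it stays 0; from there turning takes a steady 0.5 N m or so (after a small step held still, 0.25 to 0.4 N m of it still stands on the spanner), and the washer stays where it is left. 15 degrees is 0.26.
- wrench: Long steel box spanner, loose, 0.35 kg, 161 mm tall, standing upright in the rack, socket down; origin at the centre of its foot (the socket's open end), z up along the shaft, x along the T-bar. Square socket in a round sleeve, 40 mm across outside, with its collar 26 mm tall; shaft 14 mm thick.
- wrench_grip (a point): Centre of the dark grip block in the middle of the T-bar, 150 mm above the foot: 34 mm along x, 18 mm thick along y (grip it across y, from above), 22 mm high. Blue-sleeved bars reach 62 mm either side along x. Axes as wrench.
- wrench_foot (a point): Centre of the spanner's foot; axes as wrench. Square socket 24.6 mm across flats inside, 14 mm deep, a flat facing its own x and every 90 degrees on; play on the nut about 7 degrees either way. Fully seated, the foot is 14 mm below the nut's top (25 mm above the bench); resting unseated on the nut it is about 10 mm higher. The bevel centres it.
- rack: Fixed light oak rack block, 90 x 150 x 45 mm high, origin under its centre, z up; two upright holes 35 mm deep, 40 mm either side of the centre along its y. The spanner's is the +y one.
- rack_hole (a point): Centre of the mouth of the spanner's hole in the rack, 45 mm above the bench; hole 46 mm in diameter, 35 mm deep (floor 10 mm above the bench).
- spare: Bystander: the short steel spare socket standing in the rack's other hole, 34 mm across, 60 mm tall; origin at its foot.
- clamp: Bystander: blue and black quick bar clamp lying on the bench, 360 mm long, 40 mm high; origin under the middle of its bar.
- strip_a: Bystander: oak strip, 300 x 38 x 12 mm, flat on the bench; origin under its centre.
- strip_b: Bystander: oak strip, 240 x 38 x 12 mm, flat on the bench; origin under its centre.
- tape: Bystander: red tape measure, 75 x 40 x 62 mm high; origin under its centre.
- mallet: Bystander: rubber mallet with wooden handle lying on the bench, 260 mm long; origin on the bench under its middle.

How it is judged:
By the outcome, as a careful person would: the job done as asked, in the order asked, and still so for the second after the job is handed in, with the robot touching nothing.
It also fails if it takes over 70 s, if anything falls off the work surface, if the arm or the gripper's body presses on something with over 40 N, if the wrist force passes 120 N, or if a joint passes its speed limit or range.

## Working session

There is one attempt and no reset: what is moved stays moved. The work goes in short steps, each a Python script; the robot and the scene stay as the last script left them, time stands still between calls to the robot, and variables do not carry over. Pictures are saved under pics/ and viewed, at most 10 in all, crops included, and the job is handed in when it is done.

```bash
ls; mkdir -p pics; python3 - <<'E'
from cell import bot
import cv2, numpy as np
np.set_printoptions(precision=4,suppress=True)
for c in ("scene","top"):
    im=bot.camera(c); cv2.imwrite(f"pics/{c}0.png",im[:,:,::-1])
    k=bot.calibration(c); print(c,k["mtx"].tolist(),k["k1"]); print(k["extrinsics"])
    for t in ("wrench","wrench_grip","rack","jig","spare"):
        print(t,[( [round(v) for v in d["bbox"]],round(d["confidence"],2)) for d in bot.search_frame(c,t)][:3])
print(bot.read_clock(),bot.read_tool_rot(),bot.read_position())
E
```

```text
pics
scene [[458.1648098603834, 0.0, 247.48414879132292], [0.0, 458.1648098603834, 190.5696673132551], [0.0, 0.0, 1.0]] -0.03286838468716345
[[ 0.7304  0.6831  0.0021 -0.3689]
 [ 0.3795 -0.4032 -0.8327 -0.1845]
 [-0.5679  0.609  -0.5537  1.6847]
 [ 0.      0.      0.      1.    ]]
wrench [([194, 163, 28, 54], 0.76)]
wrench_grip [([195, 160, 30, 61], 0.92)]
rack [([167, 200, 66, 56], 0.83)]
jig [([244, 136, 53, 51], 0.87)]
spare [([188, 216, 15, 20], 0.67)]
top [[498.09381025897795, 0.0, 252.8033992504049], [0.0, 498.09381025897795, 185.80375980668313], [0.0, 0.0, 1.0]] 0.034336130259375916
[[-0.0228 -0.9997 -0.0004 -0.0973]
 [-0.9832  0.0225 -0.181   0.6075]
 [ 0.1809 -0.0038 -0.9835  1.5482]
 [ 0.      0.      0.      1.    ]]
wrench [([270, 180, 14, 40], 0.59)]
wrench_grip [([274, 179, 10, 43], 0.53)]
rack [([262, 186, 49, 34], 0.75)]
jig [([146, 196, 59, 55], 0.67)]
spare [([341, 228, 22, 25], 0.53), ([273, 179, 11, 44], 0.23)]
0.6 [ 0.      0.136   0.9907 -0.    ] [0.1482 0.5297 0.2313]
```

```bash
python3 - <<'E'
import cv2
a=cv2.imread("pics/scene0.png");b=cv2.imread("pics/top0.png")
c=cv2.resize(b[150:270,130:340],None,fx=3.8,fy=3.8,interpolation=cv2.INTER_CUBIC)
cv2.imwrite("pics/top0c.png",c)
cv2.imwrite("pics/scene0c.png",cv2.resize(a[110:270,150:350],None,fx=3.7,fy=3.7,interpolation=cv2.INTER_CUBIC))
E
```

```text
(no output)
```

View pics/top0.png

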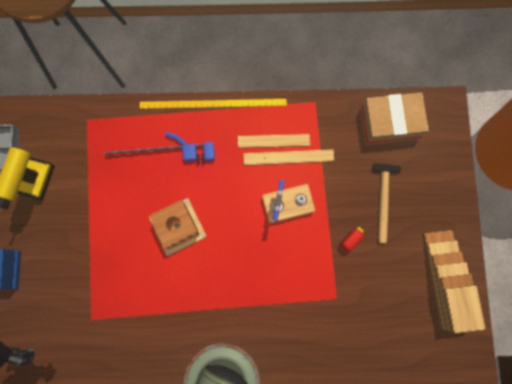

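View pics/top0c.png

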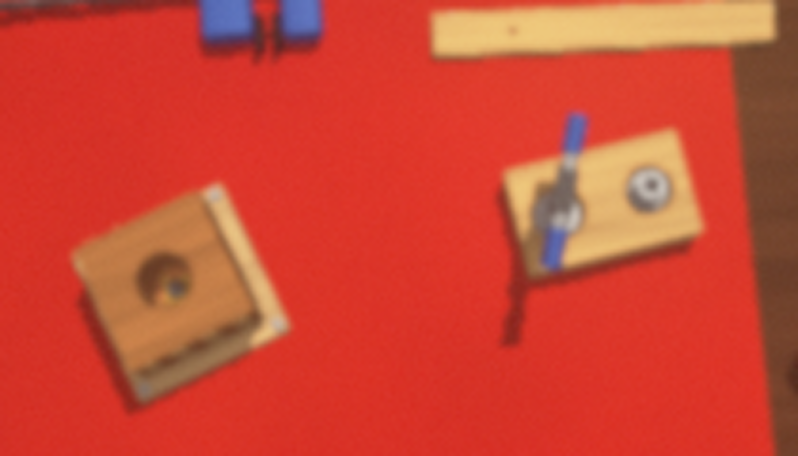

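View pics/scene0c.png

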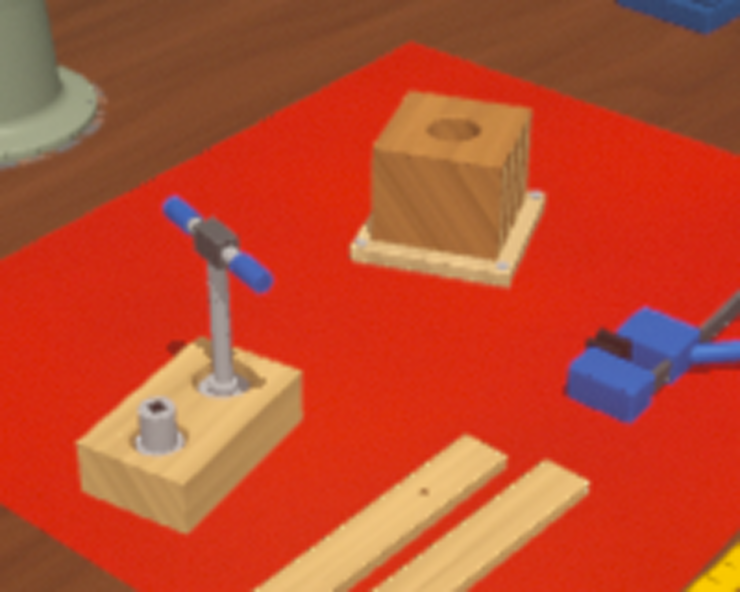

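The top view shows the spanner's T-bar at about (278,200), the rack around (289,203), the spare at about (301,199) and the jig at (177,227) with its bore at about (173,223). The scene view agrees, with the spanner upright in the hole nearer the jig. Next I fit the box and spanner models to the silhouettes in both cameras.

```bash
cat > h.py <<'E'
import cv2, numpy as np
from cell import bot
from scipy.optimize import minimize
np.set_printoptions(precision=4,suppress=True)
S=6
def proj(c,P):
    k=bot.calibration(c); E=np.array(k["extrinsics"]); M=np.array(k["mtx"])
    q=np.atleast_2d(P)@E[:3,:3].T+E[:3,3]; s=q[:,:2]/q[:,2:]
    s=s*(1+k["k1"]*(s**2).sum(1,keepdims=True))
    return s@M[:2,:2].T+M[:2,2]
def Rz(a): return np.array([[np.cos(a),-np.sin(a)],[np.sin(a),np.cos(a)]])
def box(x,y,a,lx,ly,z0,z1):
    xy=np.array([[i*lx/2,j*ly/2] for i in(1,-1) for j in(1,-1)])@Rz(a).T+[x,y]
    return np.vstack([np.c_[xy,[z]*4] for z in(z0,z1)])
def cyl(x,y,r,z0,z1,n=24):
    t=np.arange(n)*2*np.pi/n; return np.vstack([np.c_[x+r*np.cos(t),y+r*np.sin(t),0*t+z] for z in(z0,z1)])
def render(c,hulls,win):
    x0,y0,w,h=win; m=np.zeros((h*S,w*S),np.uint8)
    for P in hulls:
        p=(proj(c,P)-[x0,y0]+0.5)*S-0.5
        cv2.fillConvexPoly(m,cv2.convexHull(np.round(p*16).astype(np.int32)),255,shift=4)
    return cv2.GaussianBlur(cv2.resize(m,(w,h),interpolation=cv2.INTER_AREA).astype(float)/255,(0,0),0.8)
def nonred(im):
    f=im.astype(float); g=np.maximum(f[...,1],f[...,2])/(f[...,0]+1)
    return np.clip((g-0.27)/0.2,0,1)
def blue(im):
    f=im.astype(float); return np.clip((f[...,2]-f[...,0]-20)/50,0,1)
def fit(p0,model,masks,wins,step):
    def cost(p):
        return sum(((render(c,model(p),wins[c])-masks[c][wins[c][1]:wins[c][1]+wins[c][3],wins[c][0]:wins[c][0]+wins[c][2]])**2).sum() for c in masks)
    s=np.vstack([p0]+[np.array(p0)+d for d in np.diag(step)])
    r=minimize(cost,p0,method="Nelder-Mead",options=dict(initial_simplex=s,xatol=1e-4,fatol=1e-2,maxiter=400))
    return r.x,r.fun
def unproj(c,uv,z):
    k=bot.calibration(c); E=np.array(k["extrinsics"])
    s=cv2.undistortPoints(np.array([[uv]],float),np.array(k["mtx"]),np.array([k["k1"],0,0,0,0.]))[0,0]
    d=E[:3,:3].T@np.r_[s,1]; o=-E[:3,:3].T@E[:3,3]
    return o+d*(z-o[2])/d[2]
def jigm(p): return [box(*p,.14,.14,0,.015),box(*p,.11,.11,.015,.105)]
def barm(p,dz=0):   # blue ends of T-bar
    u=Rz(p[2])@[1,0]
    return [np.vstack([np.c_[np.array([p[:2]+u*s])+o,[.16+dz+z]] for s in(a,b) for o in(np.array([-u[1],u[0]])*.006,-np.array([-u[1],u[0]])*.006) for z in(-.006,.006)]) for a,b in((.028,.062),(-.062,-.028))]
def rackm(p,w):
    x,y,a=p; hs=Rz(a)@[0,-.04]+[x,y]; u=Rz(w[2])
    return [box(x,y,a,.09,.15,0,.045),cyl(*hs,.017,.01,.07),cyl(w[0],w[1],.007,.04,.16),box(*w,.124,.012,.154,.166),box(*w,.034,.018,.149,.171)]
E
cat > m1.py <<'E'
from h import *
im={c:cv2.imread(f"pics/{c}0.png")[:,:,::-1] for c in("scene","top")}
nr={c:nonred(im[c]) for c in im}; bl={c:blue(im[c]) for c in im}
jw={"scene":(235,128,72,66),"top":(140,190,75,72)}
ww={"scene":(188,155,42,42),"top":(260,170,30,54)}
rw={"scene":(162,150,80,112),"top":(256,172,62,56)}
j0=unproj("top",(173,223),.105); w0=unproj("top",(279,200),.16); r0=unproj("top",(289,203),.045)
print("init",j0,w0,r0)
for cs in (("top","scene"),("top",),("scene",)):
    sub=lambda m:{c:m[c] for c in cs}
    j=fit([j0[0],j0[1],.45],jigm,sub(nr),jw,[.01,.01,.1])
    w=fit([w0[0],w0[1],-.2],barm,sub(bl),ww,[.01,.01,.1])
    r=fit([r0[0],r0[1],.2],lambda p:rackm(p,w[0]),sub(nr),rw,[.01,.01,.1])
    print(cs,"jig",*j,"wrench",*w,"rack",*r,"hole",Rz(r[0][2])@[0,.04]+r[0][:2])
    if len(cs)==2:
        v=[]
        for c,m,h in(("scene",nr,jigm(j[0])),("top",nr,jigm(j[0])),("scene",nr,rackm(r[0],w[0])),("top",nr,rackm(r[0],w[0])),("top",bl,barm(w[0]))):
            wn=jw[c] if m is nr and len(h)==2 else rw[c]
            a=m[c][wn[1]:wn[1]+wn[3],wn[0]:wn[0]+wn[2]]; b=render(c,h,wn)
            v.append(cv2.resize(cv2.merge([a,b,0*a])*255,(260,260),interpolation=cv2.INTER_NEAREST))
        v.append(v[0]*0); cv2.imwrite("pics/fit.png",np.vstack([np.hstack(v[:3]),np.hstack(v[3:])]))
E
python3 m1.py
```

```text
init [0.4855 0.1368 0.105 ] [ 0.541  -0.1881  0.16  ] [ 0.5481 -0.2265  0.045 ]
('top', 'scene') jig [0.4825 0.1382 0.4363] 260.92424872684757 wrench [ 0.538  -0.1843 -0.2113] 58.76866600172026 rack [ 0.5477 -0.2242  0.2176] 817.1906459806555 hole [ 0.5391 -0.1851]
('top',) jig [0.4846 0.1382 0.4423] 61.76355118553397 wrench [ 0.5406 -0.1853 -0.2146] 24.62965476113655 rack [ 0.5496 -0.2246  0.2306] 104.72369286786372 hole [ 0.5405 -0.1857][ WARN:0@0.929] global loadsave.cpp:1063 imwrite_ Unsupported depth image for selected encoder is fallbacked to CV_8U.
Traceback (most recent call last):
  File "m1.py", line 12, in <module>
    w=fit([w0[0],w0[1],-.2],barm,sub(bl),ww,[.01,.01,.1])
  File "h.py", line 32, in fit
    r=minimize(cost,p0,method="Nelder-Mead",options=dict(initial_simplex=s,xatol=1e-4,fatol=1e-2,maxiter=400))
  File "h.py", line 30, in cost
    return sum(((render(c,model(p),wins[c])-masks[c][wins[c][1]:wins[c][1]+wins[c][3],wins[c][0]:wins[c][0]+wins[c][2]])**2).sum() for c in masks)
  File "h.py", line 30, in <genexpr>
    return sum(((render(c,model(p),wins[c])-masks[c][wins[c][1]:wins[c][1]+wins[c][3],wins[c][0]:wins[c][0]+wins[c][2]])**2).sum() for c in masks)
                 ~~~~~~^^^^^^^^^^^^^^^^^^^^
  File "h.py", line 20, in render
    p=(proj(c,P)-[x0,y0]+0.5)*S-0.5
       ~~~~^^^^^
  File "h.py", line 7, in proj
    k=bot.calibration(c); E=np.array(k["extrinsics"]); M=np.array(k["mtx"])
ValueError: time passes only in moves, steps and waits
```

View pics/fit.png

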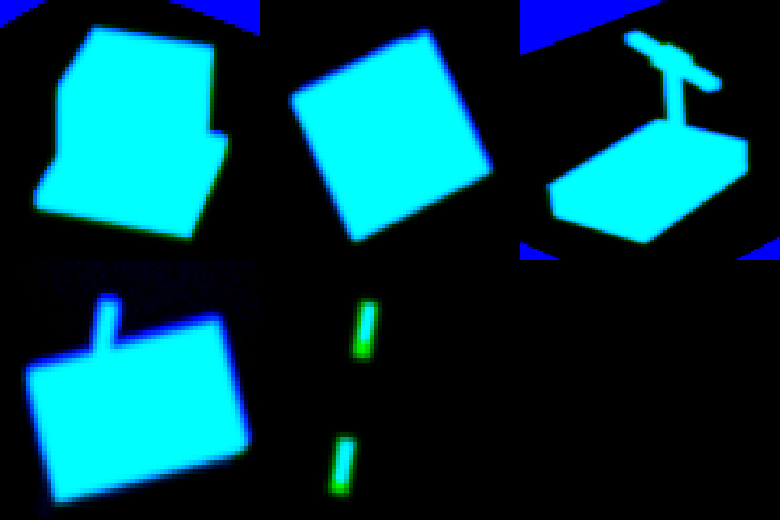

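```bash
sed -i 's/^def proj(c,P):/CAL={c:bot.calibration(c) for c in("scene","top")}\ndef proj(c,P):/; s/k=bot.calibration(c);/k=CAL[c];/' h.py
sed -i 's/for cs in .*/for cs in (("scene",),):/' m1.py; python3 m1.py
python3 - <<'E'
from h import *
from scipy.spatial.transform import Rotation as R
for yaw in (-.213,-.213+np.pi):
    for nm,p in (("rack",(.539,-.185,.141)),("jig",(.4835,.138,.2))):
        # tool z down, tool y along wrench y
        Rm=np.array([[np.cos(yaw),np.sin(yaw),0],[np.sin(yaw),-np.cos(yaw),0],[0,0,-1]])
        q=R.from_matrix(Rm).as_quat(scalar_first=True)
        print(nm,yaw,q,bot.solve_ik(p,q))
print(bot.read_ft_force(),bot.read_moment(),bot.read_gripper_width())
E
```

```text
init [0.4855 0.1368 0.105 ] [ 0.541  -0.1881  0.16  ] [ 0.5481 -0.2265  0.045 ]
('scene',) jig [0.4802 0.1395 0.4348] 179.9762760421356 wrench [ 0.5356 -0.1833 -0.2112] 30.540959920136096 rack [ 0.5467 -0.2235  0.2177] 701.8323853824916 hole [ 0.538  -0.1844]
rack -0.213 [ 0.      0.9943 -0.1063  0.    ] [-0.4601  0.4365 -0.2717  0.8625  0.      2.8944]
jig -0.213 [ 0.      0.9943 -0.1063  0.    ] [ 0.1311  0.2641 -0.3637  0.943   0.     -2.7975]
rack 2.928592653589793 [0.     0.1063 0.9943 0.    ] [-0.4601  0.4365 -0.2717  0.8625  0.     -0.2471]
jig 2.928592653589793 [0.     0.1063 0.9943 0.    ] [ 0.1311  0.2641 -0.3637  0.943   0.      0.3441]
[-0.9935  0.1705 -0.5047] [-0.0064  0.0069  0.0051] 1.000083434749839
```

```bash
cat >> h.py <<'E'
from scipy.spatial.transform import Rotation as R
def quat(yaw):
    c,s=np.cos(yaw),np.sin(yaw)
    return R.from_matrix([[c,s,0],[s,-c,0],[0,0,-1]]).as_quat(scalar_first=True)
def yaw_now():
    m=R.from_quat(bot.read_tool_rot(),scalar_first=True).as_matrix(); return np.arctan2(m[1,0],m[0,0])
OFF=.131  # TCP above foot
def st(msg=""):
    print(msg,"t%.1f"%bot.read_clock(),"p",bot.read_position(),"yaw %.3f"%yaw_now(),"F",bot.read_ft_force(),"M",bot.read_moment(),"w %.3f"%bot.read_gripper_width(),"ff",bot.read_finger_force(),flush=True)
E
python3 - <<'E'
from h import *
w=(.538,-.184); yaw=-.2125+np.pi
bot.move_pose([*w,.24],quat(yaw)); st("above")
bot.move_linear([*w,.010+OFF],speed=.12); st("down")
bot.set_gripper(0.0,40); st("grip")
bot.set_gripper(0.0,110); st("grip110")
bot.move_linear([*w,.010+OFF+.03],speed=.04); st("up30")
bot.move_linear([*w,.125+OFF],speed=.12); st("up")
for c in("scene","top"): cv2.imwrite(f"pics/{c}1.png",bot.camera(c)[:,:,::-1])
b=cv2.imread("pics/scene1.png")[60:270,130:350]; a=cv2.imread("pics/top1.png")[130:270,220:350]
cv2.imwrite("pics/v1.png",np.hstack([cv2.resize(b,(420,400)),cv2.resize(a,(370,400))]))
E
```

```text
above t3.5 p [ 0.5382 -0.1832  0.24  ] yaw 2.930 F [-0.2385  0.7088  0.9184] M [0.0468 0.0025 0.0039] w 1.001 ff 0.0
down t4.4 p [ 0.5385 -0.1842  0.1417] yaw 2.929 F [-0.3484  0.3613  0.1243] M [-0.0336 -0.0044  0.0009] w 0.997 ff 0.0
grip t5.1 p [ 0.5382 -0.1842  0.1413] yaw 2.929 F [0.1824 0.0962 2.0068] M [-0.051   0.0281 -0.007 ] w 0.203 ff 39.85049664974213
grip110 t5.3 p [ 0.5384 -0.1842  0.1415] yaw 2.929 F [-0.4257  0.7809  4.5226] M [-0.0597 -0.017  -0.0078] w 0.192 ff 107.80691385269165
up30 t6.2 p [ 0.5378 -0.1839  0.1708] yaw 2.929 F [-0.4381  0.3196 -4.2191] M [-0.0256 -0.014  -0.0231] w 0.189 ff 107.31530427932739
up t7.0 p [ 0.5375 -0.1838  0.2551] yaw 2.929 F [-0.314   0.795  -4.4097] M [-0.0022  0.0217  0.0009] w 0.195 ff 107.32568264007568
```

View pics/v1.png

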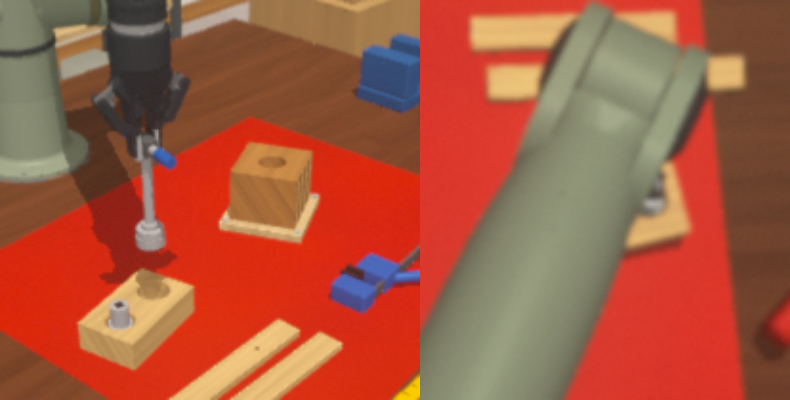

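The scene view shows the spanner held upright, with its collar at about (149,235) in the crop, clear of the rack. The arm hides it from the top camera. I'll use the held collar to find the scene camera's bias against the robot.

```bash
python3 - <<'E'
from h import *
im=cv2.imread("pics/scene1.png")[:,:,::-1]
nr={"scene":nonred(im)}
p0=np.array([.5375,-.1838]); zf=.2551-OFF
model=lambda p:[cyl(*p[:2],.020,zf+p[2],zf+p[2]+.024),cyl(*p[:2],.007,zf+.02,zf+.125)]
uv=proj("scene",np.r_[p0,zf+.013])[0]; print(uv)
wn={"scene":(int(uv[0])-15,int(uv[1])-22,31,36)}
for q0 in (0,.003):
    x,f=fit([*(p0+q0),0],model,nr,wn,[.005,.005,.003]); print(x,f)
x,f=fit([*p0],lambda p:model([*p,0]),nr,wn,[.005,.005]); print(x,f,"bias",x-p0)
w=wn["scene"]; a=nr["scene"][w[1]:w[1]+w[3],w[0]:w[0]+w[2]]; b=render("scene",model([*x,0]),w)
c=im[w[1]:w[1]+w[3],w[0]:w[0]+w[2],::-1]
cv2.imwrite("pics/v2.png",np.hstack([cv2.resize(np.uint8(cv2.merge([a,b,0*a])*255),(310,360),interpolation=0),cv2.resize(c,(310,360),interpolation=0)]))
E
```

```text
[208.4284 182.6546]
[ 0.5394 -0.1862  0.0008] 16.31471710149902
[ 0.5424 -0.1888  0.0033] 15.6708159078163
[ 0.539  -0.1858] 16.682654113532003 bias [ 0.0015 -0.002 ]
```

View pics/v2.png

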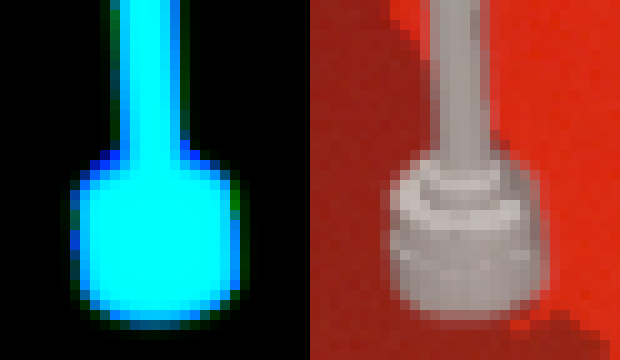

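```bash
python3 - <<'E'
from h import *
p=(.4815,.1398); yaw=yaw_now()
bot.move_linear([.5375,-.1838,.27],speed=.1)
bot.move_linear([*p,.27],speed=.2); bot.move_linear([*p,.112+OFF],speed=.1); bot.wait(.3); st("hover")
P=bot.read_position()
for c in("scene","top"): cv2.imwrite(f"pics/{c}2.png",bot.camera(c)[:,:,::-1])
im=cv2.imread("pics/scene2.png"); i0=cv2.imread("pics/scene0.png")
x0,y0,w,h=240,100,66,66; K=6
def up(a): return cv2.resize(a[y0:y0+h,x0:x0+w],None,fx=K,fy=K,interpolation=cv2.INTER_CUBIC)
A,B=up(i0),up(im)
t=np.linspace(0,2*np.pi,60)
def draw(I,x,y,z,r,col):
    q=proj("scene",np.c_[x+r*np.cos(t),y+r*np.sin(t),0*t+z]); cv2.polylines(I,[np.int32((q-[x0,y0]+.5)*K)],True,col,1)
draw(A,.4802,.1395,.105,.0225,(0,255,0)); draw(B,.4802,.1395,.105,.0225,(0,255,0)); draw(B,P[0],P[1],P[2]-OFF,.020,(255,0,0))
cv2.imwrite("pics/v3.png",np.hstack([A,B]))
E
```

```text
hover t9.9 p [0.4819 0.1398 0.2436] yaw 2.929 F [ 0.5578  1.3682 -3.7787] M [ 0.0529 -0.0227  0.0519] w 0.190 ff 107.35933542251587
```

View pics/v3.png

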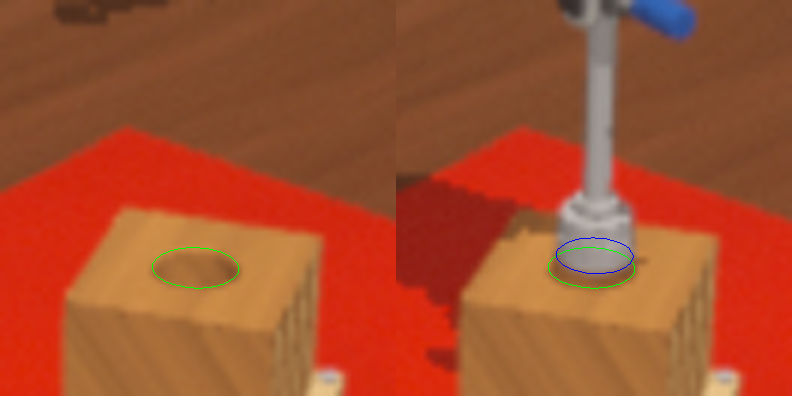

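The green bore ellipse lies on the visible bore. The collar's foot (centre about (595,255) in the crop) sits about half a pixel to the right of it. I'll shift about 2 mm in -x and feel downwards gently.

```bash
python3 - <<'E'
from h import *
p=np.array([.4800,.1398])
bot.move_linear([*p,.112+OFF],speed=.05)
hit=bot.move_linear([*p,.060+OFF],speed=.03,until_force=4); st(f"hit {hit}")
P=bot.read_position(); print("foot z",P[2]-OFF)
F=[bot.read_ft_force() for _ in range(3)]; M=[bot.read_moment() for _ in range(3)]; print(np.mean(F,0),np.mean(M,0))
if P[2]-OFF>.100: bot.move_linear([*p,.112+OFF],speed=.03)
elif not hit:
    bot.move_linear([*p,.046+OFF],speed=.03,until_force=4); st("deep")
E
```

```text
hit False t12.2 p [0.4801 0.1398 0.1912] yaw 2.929 F [-0.2585  0.0342 -4.8177] M [ 0.0638 -0.0439 -0.0201] w 0.189 ff 107.35893845558167
foot z 0.060173478283014975
[-0.2585  0.0342 -4.8177] [ 0.0638 -0.0439 -0.0201]
deep t12.8 p [0.48   0.1398 0.1769] yaw 2.929 F [-0.032   0.9472 -4.1584] M [-0.0159 -0.0207 -0.034 ] w 0.195 ff 107.3595142364502
```

```bash
python3 - <<'E'
from h import *
p=np.array([.4800,.1398])
hit=bot.move_linear([*p,.024+OFF],speed=.02,until_force=3.5); st(f"hit {hit}")
P=bot.read_position(); print("foot z",P[2]-OFF)
bot.wait(.2); st()
E
```

```text
hit True t13.4 p [0.4801 0.1399 0.166 ] yaw 2.929 F [-1.1968  0.3002  6.7125] M [ 0.0606  0.2064 -0.0261] w 0.190 ff 108.72795224189758
foot z 0.03503863191934731
 t13.6 p [0.4801 0.1399 0.1661] yaw 2.929 F [0.0053 0.2747 4.9213] M [0.0181 0.1996 0.0355] w 0.188 ff 108.67130041122437
```

```bash
python3 - <<'E'
from h import *
p=np.array([.4790,.1398]); y0=yaw_now()
for i in range(0,7):
    yaw=y0+np.radians(8*i)
    bot.move_linear([*p,.0362+OFF],speed=.008,rotation=quat(yaw))
    b=np.array(bot.read_moment()); bf=np.array(bot.read_ft_force())
    hit=bot.move_linear([*p,.0300+OFF],speed=.015,until_force=3)
    z=bot.read_position()[2]-OFF
    print(i,"t%.1f"%bot.read_clock(),hit,"z %.4f"%z,np.array(bot.read_ft_force())-bf,np.array(bot.read_moment())-b,flush=True)
    if z<.0315: break
st()
E
```

```text
0 t14.3 True z 0.0352 [-0.1167  0.3171  8.2495] [ 0.0047  0.254  -0.0576]
1 t15.0 True z 0.0352 [-1.7476  1.0566  7.0163] [ 0.2517  0.2177 -0.0265]
2 t15.6 True z 0.0351 [-0.3523  1.584   6.3953] [ 0.1547  0.2854 -0.068 ]
3 t16.2 True z 0.0352 [-1.5156  0.1007  6.4855] [ 0.3343  0.3861 -0.0146]
4 t16.8 True z 0.0352 [-0.9661  2.218   7.1074] [ 0.5782  0.4535 -0.0022]
5 t17.4 True z 0.0353 [-1.8191  2.3195  5.5879] [ 0.7779  0.4438 -0.0949]
6 t18.0 True z 0.0353 [-0.9589  2.369   5.2925] [0.9056 0.3662 0.0414]
 t18.0 p [0.4792 0.1386 0.1663] yaw -2.518 F [ 0.7026 -1.4989  1.8542] M [-0.3405 -0.2692  0.0098] w 0.189 ff 108.39605569839478
```

```bash
python3 - <<'E'
from h import *
p=np.array([.4790,.1398])
bot.move_linear([*p,.043+OFF],speed=.03); bot.wait(.2); st("raised")
for ax in (0,1):
    e=[]
    for s in (1,-1):
        t=p.copy(); t[ax]+=s*.0045
        h=bot.move_linear([*t,.043+OFF],speed=.015,until_force=3)
        e.append(bot.read_position()[ax]); print(ax,s,h,bot.read_position()[:2],bot.read_ft_force(),bot.read_moment())
        bot.move_linear([*p,.043+OFF],speed=.04)
    p[ax]=np.mean(e); print("centre",p)
    bot.move_linear([*p,.043+OFF],speed=.04)
bot.wait(.2); st("centred")
E
```

```text
raised t18.7 p [0.479  0.1399 0.174 ] yaw -2.518 F [ 2.3243 -0.9762 -2.6471] M [-0.2464 -0.4583  0.0032] w 0.195 ff 107.84802317619324
0 1 False [0.483  0.1398] [-0.4739 -1.3092 -5.0408] [-0.2327  0.1921  0.021 ]
0 -1 True [0.4781 0.1395] [ 3.0795  0.8066 -3.1943] [-0.0348 -0.8121 -0.0056]
centre [0.4805 0.1398]
1 1 True [0.4794 0.1408] [ 0.8901 -1.8931 -3.1079] [-0.4455 -0.4984  0.0225]
1 -1 False [0.4803 0.1353] [-0.0289  0.2304 -3.6378] [ 0.1329  0.0138 -0.0346]
centre [0.4805 0.138 ]
centred t21.8 p [0.4805 0.138  0.174 ] yaw -2.519 F [-0.2354  0.0409 -4.9463] M [ 0.0397  0.0026 -0.0072] w 0.191 ff 107.83738017082214
```

```bash
python3 - <<'E'
from h import *
p=np.array([.4818,.1380]); y0=yaw_now()
bot.move_linear([*p,.043+OFF],speed=.03); bot.wait(.1); st("c")
for i in range(0,6):
    yaw=y0-np.radians(8*i)
    bot.move_linear([*p,.0362+OFF],speed=.008 if i else .03,rotation=quat(yaw))
    b=np.array(bot.read_moment()); bf=np.array(bot.read_ft_force())
    hit=bot.move_linear([*p,.0290+OFF],speed=.015,until_force=3)
    z=bot.read_position()[2]-OFF
    print(i,"t%.1f"%bot.read_clock(),hit,"z %.4f"%z,bf,b,np.array(bot.read_ft_force())-bf,np.array(bot.read_moment())-b,flush=True)
    if z<.0325: break
st()
E
```

```text
c t22.2 p [0.4818 0.138  0.174 ] yaw -2.519 F [-1.1036  0.1382 -4.8631] M [ 0.0354 -0.0021 -0.0494] w 0.192 ff 107.83714771270752
0 t22.8 True z 0.0352 [ 0.0108 -0.3397 -4.2192] [ 0.0313 -0.0002 -0.0307] [0.2562 0.3534 9.2349] [-0.0472  0.0414  0.0513]
1 t23.5 True z 0.0351 [-0.5751 -0.335  -4.1189] [ 0.0068  0.0077 -0.0672] [ 1.2059 -0.5451  8.3143] [-0.0499 -0.038   0.0585]
2 t24.2 True z 0.0349 [-0.0455 -0.0538 -4.0185] [-0.086   0.0436  0.0281] [-0.2215  0.4077  8.0193] [ 0.0363 -0.1511 -0.0557]
3 t25.4 False z 0.0289 [ 0.0647 -0.1313 -3.8227] [-0.0202  0.0062  0.0217] [-0.9064 -0.0705 -0.5323] [ 0.014   0.1135 -0.0408]
 t25.4 p [0.4817 0.138  0.1599] yaw -2.937 F [-0.8418 -0.2018 -4.3549] M [-0.0062  0.1197 -0.019 ] w 0.187 ff 108.00129890441895
```

```bash
python3 - <<'E'
from h import *
p=np.array([.4818,.1380])
hit=bot.move_linear([*p,.0240+OFF],speed=.012,until_force=3); st(f"hit {hit}")
z=bot.read_position()[2]-OFF; print("z",z)
if hit: bot.move_linear([*p,z+.0003+OFF],speed=.01)
st(); print(bot.read_joint_positions())
E
```

```text
hit True t25.7 p [0.4817 0.138  0.1563] yaw -2.938 F [-0.8071 -0.5846  5.7682] M [ 0.0178  0.182  -0.0003] w 0.189 ff 109.502774477005
z 0.025331485324256137
 t26.1 p [0.4818 0.138  0.1565] yaw -2.938 F [ 0.0449  0.0687 -1.752 ] M [ 0.028  -0.0704 -0.023 ] w 0.192 ff 108.24958205223083
[ 0.1316  0.3065 -0.4272  0.8412 -0.0001 -0.0725]
```

```bash
cat >> h.py <<'E'
def turn(dq,n=3):
    q=np.array(bot.read_joint_positions()); T[0]+=dq; t=Q0.copy(); t[5]=T[0]; bot.goto_joints(t)
    m=[]
    for _ in range(n): bot.wait(.03); m.append(bot.read_moment()[2])
    return np.mean(m)
E
python3 - <<'E'
import h; from h import *
h.Q0=np.array(bot.read_joint_positions()); h.T=[h.Q0[5]]
for i in range(45):
    m=turn(np.radians(2)); print(i+1,"%.1f t%.1f a%.2f m%.3f"%(np.degrees(h.T[0]-h.Q0[5]),bot.read_clock(),np.degrees(bot.read_joint_positions()[5]-h.Q0[5]),m),end="; ",flush=True)
    if m>.2: break
st("\n")
E
```

```text
1 2.0 t26.5 a1.97 m-0.036; 2 4.0 t26.8 a3.96 m0.008; 3 6.0 t27.2 a5.96 m-0.002; 4 8.0 t27.5 a7.96 m0.000; 5 10.0 t27.9 a9.96 m0.006; 6 12.0 t28.2 a11.96 m0.029; 7 14.0 t28.6 a13.96 m0.082; 8 16.0 t28.9 a15.96 m0.068; 9 18.0 t29.3 a17.96 m0.040; 10 20.0 t29.6 a19.96 m0.045; 11 22.0 t30.0 a21.96 m0.078; 12 24.0 t30.3 a23.96 m0.095; 13 26.0 t30.7 a25.96 m0.092; 14 28.0 t31.0 a27.96 m0.069; 15 30.0 t31.4 a29.96 m0.099; 16 32.0 t31.7 a31.96 m0.108; 17 34.0 t32.1 a33.96 m0.063; 18 36.0 t32.4 a35.96 m0.104; 19 38.0 t32.8 a37.96 m0.082; 20 40.0 t33.1 a39.96 m0.075; 21 42.0 t33.5 a41.96 m0.100; 22 44.0 t33.8 a43.96 m0.079; 23 46.0 t34.2 a45.96 m0.095; 24 48.0 t34.5 a47.96 m0.070; 25 50.0 t34.9 a49.95 m0.147; 26 52.0 t35.2 a51.91 m0.357; 
 t35.2 p [0.4821 0.1382 0.1565] yaw 2.440 F [ 1.044   5.9175 -2.2977] M [ 1.7573 -0.3772  0.3837] w 0.191 ff 108.29883456230164
```

```bash
python3 - <<'E'
import h; from h import *
q=np.array(bot.read_joint_positions()); start=-.0725; h.Q0=q.copy(); h.T=[start+np.radians(52)]
def pr(m): print("%.2f a%.2f t%.1f m%.3f"%(np.degrees(h.T[0]-start),np.degrees(bot.read_joint_positions()[5]-start),bot.read_clock(),m),end="; ",flush=True)
for d in (2,2,2,2,2): pr(turn(np.radians(d)))
print()
for d in (-.4,-.4,-.4,-.4): pr(turn(np.radians(d),5))
print(); pr(turn(np.radians(1.6),5)); st("\n")
E
```

```text
54.00 a53.89 t35.6 m0.398; 56.00 a55.89 t35.9 m0.358; 58.00 a57.89 t36.3 m0.364; 60.00 a59.90 t36.6 m0.399; 62.00 a61.89 t37.0 m0.392; 
61.60 a61.51 t37.4 m0.278; 61.20 a61.13 t37.8 m0.190; 60.80 a60.74 t38.2 m0.084; 60.40 a60.35 t38.6 m0.065; 
62.00 a61.90 t39.1 m0.405; 
 t39.1 p [0.4823 0.1384 0.1565] yaw 2.266 F [ 1.986   4.8441 -3.9609] M [ 1.6913 -0.5221  0.3849] w 0.189 ff 108.20964217185974
```

```bash
python3 - <<'E'
import h; from h import *
q=np.array(bot.read_joint_positions()); start=-.0725; h.Q0=q.copy(); h.T=[start+np.radians(62)]
def pr(m): print("%.2f a%.2f t%.1f m%.3f"%(np.degrees(h.T[0]-start),np.degrees(bot.read_joint_positions()[5]-start),bot.read_clock(),m),end="; ",flush=True)
for d in (1.2,1.2,1.3): pr(turn(np.radians(d)))
pr(turn(np.radians(-1.6))); pr(turn(np.radians(-6))); st("\nback")
p=np.array([.4818,.1380])
bot.move_linear([*p,.0253+OFF],speed=.01); st("recentre")
hit=bot.move_linear([*p,.050+OFF],speed=.04,until_force=8); st(f"lift {hit}")
E
```

```text
63.20 a63.08 t39.4 m0.444; 64.40 a64.29 t39.8 m0.431; 65.70 a65.59 t40.1 m0.437; 64.10 a64.04 t40.5 m0.102; 58.10 a58.19 t40.8 m0.085; 
back t40.8 p [0.4823 0.138  0.1565] yaw 2.330 F [ 1.0514  2.4924 -2.7946] M [ 1.0143 -0.2408  0.1039] w 0.190 ff 108.17524909973145
recentre t41.1 p [0.4821 0.1379 0.1565] yaw 2.331 F [ 1.1987  3.9013 -1.8736] M [ 1.0592 -0.3776  0.0506] w 0.195 ff 108.4534764289856
lift False t41.8 p [0.4816 0.1376 0.181 ] yaw 2.332 F [-0.7597  0.8528 -4.2779] M [ 0.1944 -0.0478 -0.02  ] w 0.188 ff 108.14747929573059
```

```bash
python3 - <<'E'
from h import *
p=(.4818,.1380); r=(.5384,-.1842); yaw=-.2125+np.pi
bot.move_linear([*p,.135+OFF],speed=.1,until_force=12)
bot.move_pose([*r,.135+OFF],quat(yaw)); 
bot.move_linear([*r,.056+OFF],speed=.12); bot.wait(.2); st("over")
cv2.imwrite("pics/scene4.png",bot.camera("scene")[:,:,::-1])
P=bot.read_position(); im=cv2.imread("pics/scene4.png")
x0,y0,w,h=160,120,90,90; K=6
B=cv2.resize(im[y0:y0+h,x0:x0+w],None,fx=K,fy=K,interpolation=cv2.INTER_CUBIC)
t=np.linspace(0,2*np.pi,60)
for x,y,z,rr,col in((.538,-.1844,.045,.023,(0,255,0)),(P[0],P[1],P[2]-OFF,.020,(255,0,0))):
    q=proj("scene",np.c_[x+rr*np.cos(t),y+rr*np.sin(t),0*t+z]); cv2.polylines(B,[np.int32((q-[x0,y0]+.5)*K)],True,col,1)
cv2.imwrite("pics/v4.png",B)
E
```

```text
over t45.1 p [ 0.539  -0.1844  0.188 ] yaw 2.929 F [ 0.1706 -0.6031 -4.8549] M [ 0.0207 -0.0171 -0.0093] w 0.197 ff 108.08517336845398
```

View pics/v4.png

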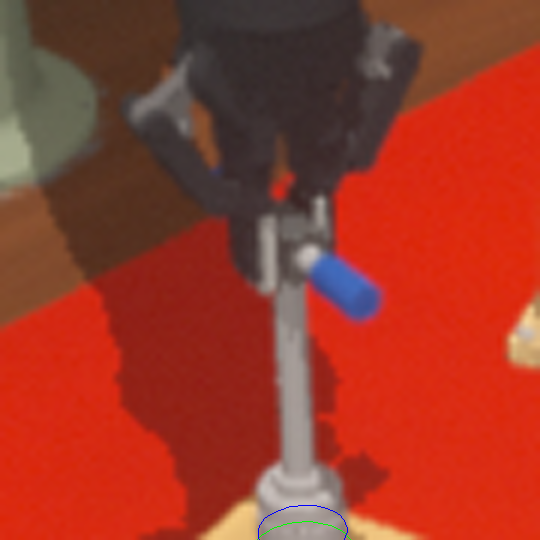

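The crop shows the spanner upright, with its collar at about (302,505) centred sideways on the predicted hole ellipse. I'll feel it down into the hole.

```bash
python3 - <<'E'
from h import *
r=(.5384,-.1842)
hit=bot.move_linear([*r,.030+OFF],speed=.04,until_force=5); z=bot.read_position()[2]-OFF; st(f"in {hit} {z:.4f}")
if not hit:
    hit=bot.move_linear([*r,.0085+OFF],speed=.025,until_force=4); z=bot.read_position()[2]-OFF; st(f"floor {hit} {z:.4f}")
    if z<.0125:
        bot.move_linear([*r,z+.0004+OFF],speed=.01); st("eased")
        bot.set_gripper(.35,20); bot.wait(.2); bot.set_gripper(1.0); st("open")
        bot.move_linear([*r,.26],speed=.1); bot.wait(.1)
        q=np.array(bot.read_joint_positions()); q[0]+=.9; bot.goto_joints(q); st("away")
        for c in("scene","top"): cv2.imwrite(f"pics/{c}5.png",bot.camera(c)[:,:,::-1])
        b=cv2.imread("pics/scene5.png")[110:270,130:350]; a=cv2.imread("pics/top5.png")[130:290,130:350]
        cv2.imwrite("pics/v5.png",np.hstack([cv2.resize(v,(396,300),interpolation=cv2.INTER_CUBIC) for v in(b,a)]))
E
```

```text
in False 0.0301 t45.9 p [ 0.5385 -0.1843  0.1611] yaw 2.929 F [ 0.4519 -0.4322 -4.0359] M [ 0.0271 -0.0005  0.0044] w 0.191 ff 108.08553457260132
floor True 0.0105 t46.7 p [ 0.5381 -0.1841  0.1415] yaw 2.929 F [-1.0135  0.4552  5.0264] M [-0.0074  0.0739  0.032 ] w 0.192 ff 109.44647669792175
eased t47.1 p [ 0.5382 -0.1841  0.1416] yaw 2.929 F [ 0.4932  0.174  -1.0016] M [ 0.0083 -0.0439 -0.0217] w 0.190 ff 108.48093509674072
open t48.1 p [ 0.5384 -0.1842  0.1419] yaw 2.929 F [ 0.7782 -0.9624  0.4104] M [ 0.0463 -0.064   0.0162] w 0.996 ff 0.0
away t51.4 p [0.4792 0.3063 0.2592] yaw -2.456 F [-0.3605  0.5644 -0.2719] M [-0.0138  0.0262 -0.0017] w 0.998 ff 0.0
```

View pics/v5.png

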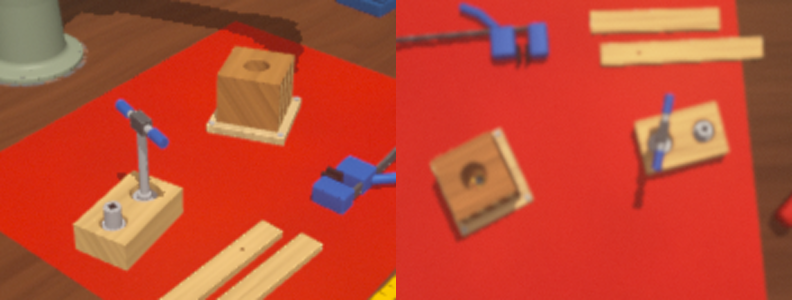

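Both views show the spanner upright in its original hole (about (145,195) in the scene half, (660,145) in the top half). The spare, clamp, strips and jig look unmoved, and the arm is clear of everything.

```bash
python3 -c "
from cell import bot
print(bot.close_job())"
```

```text
the job is handed in; nothing more can be done
None
```

The job is handed in: the nut was turned clockwise to the bite and nipped up by my estimate 14.7° further (range about 13.7–15°), and the spanner is standing back upright in its own rack hole, released, with the visible bench items looking unmoved at about 51 s.

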